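# Clear the tins off the bracket and hold the bolt head while the nut is run

### The job

Two rivet tins are piled across the top of the steel bracket and cover the narrow gap behind it: stack them one by one, squarely and with sides lined up, on the third tin that stands by itself on the cutting mat, to make one column of three. Then reach down into the gap, take the bolt head between the two fingers and grip it so that it stops turning, because the nut runner is dragging it round; finish while still holding it, do not let go. Leave the jar, the thread spool and the hammer where they are.

Things in the scene. Friction and masses are not known exactly. Their poses are not given: they have to be found in the camera images.
- bracket: Fixed fixture. Origin on the bench straight below the middle of the bolt head; z up, x along the bolt's axis from the gap to the nut runner. Steel upright 8 mm thick (x +14 to +22 mm), 160 mm wide, top at 99 mm. Behind it a light wooden board, x -50 to -32 mm, 200 mm wide, top at 99 mm, with a 22 mm high batten at its foot out to x -80. Turned by up to 0.35 rad, on either side of the robot
- gap_mid (a point): Fixed point in the middle of the gap's mouth, level with the tops of bracket and board (99 mm high), at bracket x -9 mm, y 0; axes as the bracket's. The gap is 46 mm wide (bracket x -32 to +14), 160 mm long, open at the top and both ends, and empty down to the bench but for the bolt
- motor (a point): Fixed point at the middle of the grey nut runner motor on the bolt's axis (75 mm high, bracket x +110): 50 mm diameter, x +55 to +165, top at 100 mm. It stands on the bracket's 6 mm foot plate (x +22 to +182), which carries two gussets 61 mm high at y -60 and +60, up to x +70
- bolt_mid (a point): Fixed point on the bolt's axis in the middle of the bolt head, 75 mm above the bench, 24 mm below the tops of bracket and board; axes as the bracket's. The head is a dark steel hexagon in the gap, 24 mm across flats (27.7 over corners), 16 mm long (bracket x -8 to +8); from it to the upright runs a bare 18 mm shank. Seen only from above, once the tins are gone
- bolt (a joint): Angle of the bolt about the bracket's x axis, rad. At 0 and every pi/3 two flats are upright and face the bracket's +y and -y. Unheld, the runner drags it round in the positive sense at about 0.16 rad/s, without end, with 0.08 N m; when it is held the nut turns on. A firm two-finger grip (30 N or so) closing along the bracket's y stops it at any angle
- tin_top: Closed plain metal tin, 90 x 60 x 35 mm (x, y, z), about 0.3 kg, rounded by 2 mm. Origin in the middle of its underside. At the start it lies on tin_low, up to 5 mm off along each side and slightly turned
- tin_low: The same kind of tin. At the start it lies across the gap on the tops of bracket and board (long side about along the bracket's x, turned by up to 0.1 rad), above or near the bolt head
- tin_base: The same kind of tin, alone on the cutting mat at bench height on the other side from the bracket, turned by up to 0.4 rad; the column is built on it. The tins' x axis is the long side
- jar: Bystander: white jar with black lid, 68 mm diameter, 85 mm high, loose, between the bracket and tin_base on the robot's side. Origin in the middle of its underside
- spool: Bystander: upright thread spool, 44 mm diameter, 48 mm high, loose, beyond the jar. Origin in the middle of its underside
- hammer: Bystander: hammer lying on the mat at the robot's far right, loose, along its x axis

How it is judged (in metres and radians):
On the way, in this order (a step that is already met when the one before it is completed fails the run):
1. the three tins stand as one square column, released (((x of tin_top in the frame of tin_base between -0.009 and 0.009 m and y of tin_top in the frame of tin_base between -0.009 and 0.009 m and z of tin_top in the frame of tin_base between 0.031 and 0.039 m and angle between the x axis of each of tin_top, tin_low and the x axis of tin_base, either way round below 0.14 rad and linear speed of each of tin_top, tin_low below 0.02 m/s and x of tin_low in the frame of tin_base between -0.009 and 0.009 m and y of tin_low in the frame of tin_base between -0.009 and 0.009 m and z of tin_low in the frame of tin_base between 0.066 and 0.074 m) or (x of tin_low in the frame of tin_base between -0.009 and 0.009 m and y of tin_low in the frame of tin_base between -0.009 and 0.009 m and z of tin_low in the frame of tin_base between 0.031 and 0.039 m and angle between the x axis of each of tin_low, tin_top and the x axis of tin_base, either way round below 0.14 rad and linear speed of each of tin_low, tin_top below 0.02 m/s and x of tin_top in the frame of tin_base between -0.009 and 0.009 m and y of tin_top in the frame of tin_base between -0.009 and 0.009 m and z of tin_top in the frame of tin_base between 0.066 and 0.074 m)) and angle between tin_base's own z axis and vertical below 0.06 rad and height (world z) of tin_base below 0.004 m and contact force between the fingers and tin_top below 0.1 N and contact force between the fingers and tin_low below 0.1 N and contact force between the fingers and tin_base below 0.1 N), for 0.2 s.
2. the bolt head is gripped and stands still (contact force between the fingers and bolt above 5 N and velocity of joint bolt between -0.03 and 0.03 rad/s and y of the grasp point in the frame of bolt_mid between -0.009 and 0.009 m and distance between the grasp point and bolt_mid below 0.028 m), for 0.3 s.
At the end, for the whole second after the job is handed in: both tins on tin_base, either order, within 9 mm of it along each side and 0.14 rad, at rest, untouched; fingers press the bolt head with over 5 N, one on each side (TCP within 9 mm of bolt_mid along bracket y, 28 mm in all); bolt slower than 0.03 rad/s (all of step 1 and all of step 2); the arm keeps its last pose, push and grip.
It fails at once if the jar is moved by more than 25 mm (distance of jar from where it was at the start of the episode above 0.025 m).
It fails at once if the spool is moved by more than 25 mm (distance of spool from where it was at the start of the episode above 0.025 m).
It fails at once if the hammer is moved by more than 25 mm (distance of hammer from where it was at the start of the episode above 0.025 m).
It also fails if it takes over 72 s, if anything falls off the work surface, if the arm or the gripper's body presses on something with over 40 N, if the wrist force passes 120 N, or if a joint passes its speed limit or range.

### The arm

A 7-joint arm with a two-finger parallel gripper is mounted at the origin on the work surface. World frame = base frame: x ahead of the robot, y to its left, z up, the work surface at z = 0. Lengths are in mm, angles in rad, forces in N, time in s.
With the tool pointing down it reaches from about 400 to 900 mm from the base axis. Payload 5.6 kg.
Tool frame: the origin (TCP) lies between the finger pads, 19 mm behind the fingertips; this is the grasp point; z points along the fingers, y is the line along which they close (so a half turn about z gives the same grasp; the last joint's range is limited). The gripper opens to 92 mm and grips with 3 to 60 N. Pads are 20 mm wide; open, the fingers measure 128 mm over their backs; the gripper's body (75 mm by 189 mm) begins 69 mm behind the grasp point.
Start: joints at [1.265, 0.468, -0.012, 1.603, 0.006, 1.071, -0.056], TCP at [168.819, -627.701, 233.292] pointing down, gripper open.
Joint ranges: [-2.53, 2.53], [-0.31, 2.02], [-1.57, 1.55], [0.28, 2.44], [-1.29, 4.43], [0.15, 1.84], [-2.92, 2.92]. Speed limits (rad/s): [2.57, 2.57, 3.14, 3.14, 3.14, 3.14, 3.14].

### API

Orientations are given as a rotation vector (axis times angle).
In Python, from plant import r, viewer gives the robot as it stands.
- The arm moves only by the tool apply_moves, never from a script. Its argument "steps" is one flat list of numbers, 7 for each row, row after row: the shift along the world's x, y, z as a fraction of full scale, then the turn, a rotation vector about the world's x, y, z as a fraction of full scale, then the finger opening in mm, from 0 to 91.9. A call has 1 to 8 rows; each row is the pose to reach, as a shift and turn from the pose commanded when the call began; what a row does not reach only later rows make up. Full scale, the value 1, is 0.4 m for a shift and 45 degrees for a turn. A row lasts 1/8 s, in which the tool goes at most 62.5 mm and 10.7 degrees, less where a joint would pass 70% of its speed; a pose out of reach is approached as far as the arm can. A call with a number of a shift or a turn outside -1 to 1 is refused whole. A call with a gripper value outside its range is refused whole. The fingers move at their own pace and stop on an object; "squeeze" is the grip in N (left out, the last holds). Time passes only in rows, so rows that repeat a pose let the fingers close. It gives the time, the measured TCP pose, the force, the opening and the grip force at its end, in the units of the state.
- r.state(): the state, without advancing time (a new reading comes with each control period).
- viewer.snapshot(name): name is "scene" or "top"; returns (picture, depth): 400x640x3 uint8, red, green, blue; 400x640 float32, mm along the optical axis (not along the pixel's ray), 0 where there is no reading.
- viewer.camera_model(name): a dict with "K" (3x3 intrinsics, pixels), "k1" (the pictures are not rectified: a ray, as slopes to the right and down, at radius r is drawn at 1 + k1 r^2 times it, then the intrinsics apply), "eye" and "orientation" of the camera in the world. Camera axes: x right, y down, z forward; pixel columns grow to the right and rows downward; lengths in mm; the calibration is good to about 2 mm. A picture is of the moment at which its call begins. camera_model takes no time and is no camera call.
- r.finish_job(): hands the job in; it is judged then, once.
The state is a dict: "time": time; "joints": joint angles; "qvel": joint speeds; "tau": joint torques, N m; "ee_pos": TCP position; "tool_rot": TCP orientation; "wrist_force": force on the tool from outside, world axes, zero at the start; "moment": the same for the moment, N m; "finger_gap": finger opening in mm; "finger_force": force on a finger pad.
Only numpy, scipy, OpenCV 4.12 (cv2) and the standard library are available. Lean on these libraries where they do the work, as an engineer would, in place of code of your own. Each camera call takes 0.05 s, during which the arm holds its last target. There are 200 camera calls.

## Working session

There is one attempt and no reset: what is moved stays moved. The work goes in short steps, Python scripts to look and compute and a tool call to move; the robot and the scene stay as the last step left them, time stands still between calls to the robot, and variables do not carry over. Pictures are saved under pics/ and viewed, at most 10 in all, crops included, and the job is handed in when it is done.

Besides the shell and the picture viewer there is one more tool, called after "Emit:" as a command line: name --argument value ..., lists and objects as JSON in quotes. apply_moves: Moves the arm, as the interface text tells. Shift numbers are shares of 0.4 m and turn numbers shares of 45 degrees, none past 1 either way. Its arguments: {"type":"object","properties":{"steps":{"type":"array"},"squeeze":{"type":"number"}},"required":["steps"]}

```bash
mkdir -p pics; ls; cat > h.py <<'E'
import numpy as np, cv2
from scipy.spatial.transform import Rotation as R
from plant import r, viewer
def cam(n):
    m=viewer.camera_model(n); return m
def rot(m):
    o=np.array(m['orientation'],float)
    return o if o.shape==(3,3) else R.from_rotvec(o).as_matrix()
def rays(m,px):
    K=np.array(m['K']);k=m['k1']
    px=np.atleast_2d(px).astype(float)
    d=cv2.undistortPoints(px.reshape(-1,1,2),K,np.array([k,0,0,0.]),).reshape(-1,2)
    return np.c_[d,np.ones(len(d))]
def pts(n,px,depth=None,z=None):
    m=cam(n);d=rays(m,px);e=np.array(m['eye'],float);w=d@rot(m).T
    s=np.asarray(depth) if z is None else (z-e[2])/w[:,2]
    return e+w*np.reshape(s,(-1,1))
def cloud(n,dep):
    v,u=np.mgrid[0:400,0:640]
    P=pts(n,np.c_[u.ravel(),v.ravel()],dep.ravel()).reshape(400,640,3)
    P[dep==0]=np.nan
    return P
E
python3 - <<'E'
from h import *
for n in('top','scene'):
    im,d=viewer.snapshot(n); cv2.imwrite(f'pics/{n}0.png',im[:,:,::-1]); np.savez(f'{n}0.npz',im=im,d=d); print(cam(n),d.min(),d.max())
print(r.state())
E
```

```text
pics
{'K': array([[475.80436845,   0.        , 316.63708139],
       [  0.        , 475.80436845, 192.9894173 ],
       [  0.        ,   0.        ,   1.        ]]), 'k1': -0.12572948460611233, 'eye': array([ 301.86221374, -108.96391065, 1223.27533691]), 'orientation': array([-2.09378577,  2.11711641, -0.23901167])} 0.0 2272.3083
{'K': array([[460.49860465,   0.        , 323.22721859],
       [  0.        , 460.49860465, 208.68759203],
       [  0.        ,   0.        ,   1.        ]]), 'k1': -0.012666969072809644, 'eye': array([1141.48708465, -549.75417548,  772.27574153]), 'orientation': array([-2.08199542, -1.08261333,  0.48766609])} 0.0 2353.7546
{'time': 0.1, 'joints': array([ 1.26498497,  0.46826811, -0.01160841,  1.60347112,  0.00601935,
        1.07142201, -0.05628757]), 'qvel': array([-0.00051718, -0.00059744, -0.00066595,  0.0003096 ,  0.00043305,
       -0.00111738, -0.00093654]), 'tau': array([ 1.12321082e-03, -5.21655142e+01, -1.26304367e-02, -2.44370127e+01,
       -5.68084256e-02,  1.40776089e-02,  7.13891700e-05]), 'ee_pos': array([ 168.68146631, -627.24390175,  232.47423224]), 'tool_rot': array([-3.11302930e+00, -4.11380341e-01,  5.11944077e-04]), 'wrist_force': array([ 0.64557135, -0.54637604, -0.22463914]), 'moment': array([-0.01481161, -0.01706512, -0.00312729]), 'finger_force': 0.0, 'finger_gap': 91.8662693103939}
```

View pics/top0.png

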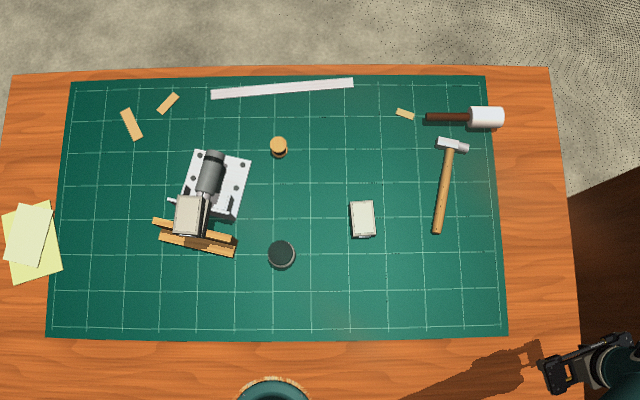

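View pics/scene0.png

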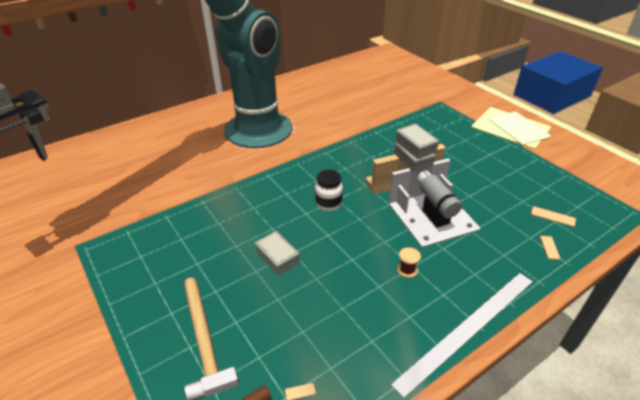

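The top view shows the tin pile at about (188,215), tin_base at (363,218), the jar at (281,254), the spool at (279,147), and the motor at (210,170). The scene view shows the same layout: pile at (416,140), base tin at (277,252).

```bash
cat >> h.py <<'E'
def rect(n,mask,z):
    """min-area rect of the largest blob, corners cast on plane z -> centre, long-axis yaw, sizes"""
    cs,_=cv2.findContours(mask.astype(np.uint8),cv2.RETR_EXTERNAL,cv2.CHAIN_APPROX_NONE)
    c=max(cs,key=cv2.contourArea).reshape(-1,2)
    w=pts(n,c,z=z)[:,:2].astype(np.float32)
    (cx,cy),(a,b),t=cv2.minAreaRect(w)
    if a<b: t+=90;a,b=b,a
    return np.round([cx,cy,a,b],1),round((t+90)%180-90,1),c.mean(0)
def show(n,px,im,z,k=1): pass
E
python3 - <<'E'
from h import *
o=np.load('top0.npz');im,d=o['im'],o['d'];P=cloud('top',d);Z=P[...,2]
print('mat z',np.nanmedian(Z[280:320,100:400]), 'noise',np.nanstd(Z[290:310,340:380]))
hsv=cv2.cvtColor(im,cv2.COLOR_RGB2HSV)
box=lambda u0,u1,v0,v1:np.pad(np.ones((v1-v0,u1-u0),bool),((v0,400-v1),(u0,640-u1)))
light=(hsv[...,1]<70)&(hsv[...,2]>120)
for name,b,lo,hi in(('pile',box(160,215,185,245),150,185),('base',box(340,385,190,245),25,45),('jar',box(262,300,235,275),70,100),('spool',box(262,295,130,165),35,60),('motor',box(185,230,140,195),75,115)):
    m=b&(Z>lo)&(Z<hi); print(name,m.sum(),np.nanmedian(Z[m]),rect('top',m,np.nanmedian(Z[m])))
    if name in('pile','base'):
        m2=m&light; print('  light',m2.sum(),rect('top',m2,169 if name=='pile' else 35), np.median(im[m],0))
# wood board tops
wood=(hsv[...,0]>8)&(hsv[...,0]<25)&(hsv[...,1]>90)
m=box(145,245,205,262)&wood&(Z>85)&(Z<112); print('board',m.sum(),np.nanmedian(Z[m]),rect('top',m,99))
m=box(145,260,140,262)&(Z>90)&(Z<108);print('all99',m.sum())
crop=im[130:270,130:400]; cv2.imwrite('pics/crop0.png',cv2.resize(crop[:,:,::-1],None,fx=2.9,fy=2.9,interpolation=cv2.INTER_CUBIC))
E
```

```text
mat z -0.007017492243448942 noise 2.326641340021596
pile 1115 168.5440589258949 (array([492.4, 178.2,  95. ,  64. ]), -5.2, array([188.04651163, 214.80620155]))
  light 996 (array([492.6, 181. ,  94.8,  58.3]), -4.9, array([186.67808219, 217.42465753])) [217. 210. 190.]
base 855 35.005349089805804 (array([ 504.5, -230.2,   93.3,   61.2]), 3.8, array([362.28695652, 218.06086957]))
  light 814 (array([ 504.2, -231. ,   92.7,   58.6]), 3.9, array([362.54385965, 217.9122807 ])) [226. 228. 209.]
jar 494 84.36403506013994 (array([415.6, -25.4,  57.6,  57.6]), -0.1, array([279.92647059, 252.04411765]))
spool 220 47.243857250888254 (array([698.1, -15.9,  42. ,  41. ]), 89.3, array([277.73333333, 144.35555556]))
motor 893 94.96714029444502 (array([611.2, 148.9, 119.1,  51.6]), -13.4, array([209.23529412, 172.94117647]))
board 374 98.04403732820799 (array([453.8, 120.3,  66.2,  19.1]), 75.9, array([218.33333333, 235.68253968]))
all99 1197
```

View pics/crop0.png

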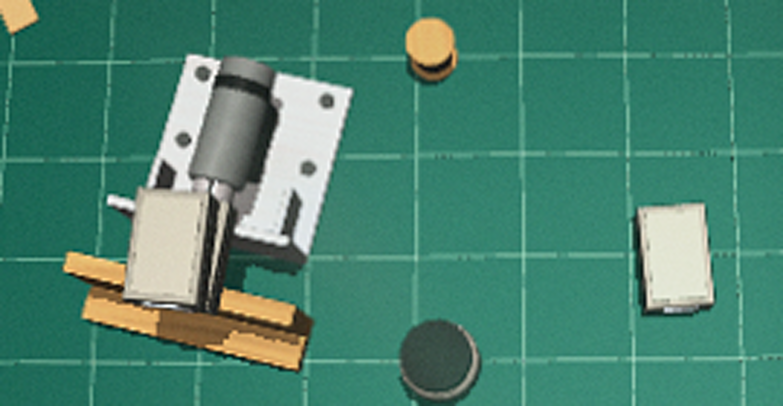

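The crop confirms it. The tin pile is at crop (168,245), the bracket is yawed by about -14°, and tin_base is at crop (675,257). Next I fly toward the pile.

Emit:
apply_moves --steps '[0.75, 0.95, 0.15, 0, 0, -0.45, 91, 0.75, 0.95, 0.15, 0, 0, -0.45, 91, 0.75, 0.95, 0.15, 0, 0, -0.45, 91, 0.75, 0.95, 0.15, 0, 0, -0.45, 91, 0.75, 0.95, 0.15, 0, 0, -0.45, 91, 0.75, 0.95, 0.15, 0, 0, -0.45, 91, 0.75, 0.95, 0.15, 0, 0, -0.45, 91, 0.75, 0.95, 0.15, 0, 0, -0.45, 91]'

```text
time: 1.1
ee_pos: [470.0, -245.2, 293.5]
tool_rot: [-3.138, 0.14, -0.0]
wrist_force: [0.2, -0.7, -1.3]
finger_gap: 91.0
finger_force: 0.0
```

Emit:
apply_moves --steps '[0.06, 1, 0, 0, 0, 0, 91, 0.06, 1, 0, 0, 0, 0, 91, 0.06, 1, 0, 0, 0, 0, 91, 0.06, 1, 0, 0, 0, 0, 91, 0.06, 1, 0, 0, 0, 0, 91, 0.06, 1, 0, 0, 0, 0, 91, 0.06, 1, 0, 0, 0, 0, 91, 0.06, 1, 0, 0, 0, 0, 91]'

```text
time: 2.1
ee_pos: [492.2, 154.3, 292.9]
tool_rot: [-3.138, 0.136, 0.002]
wrist_force: [-0.6, -0.4, 0.1]
finger_gap: 90.9
finger_force: 0.0
```

Emit:
apply_moves --steps '[0, 0.065, -0.1, 0, 0, 0, 91, 0, 0.065, -0.2, 0, 0, 0, 91, 0, 0.065, -0.3, 0, 0, 0, 91, 0, 0.065, -0.34, 0, 0, 0, 91, 0, 0.065, -0.34, 0, 0, 0, 91]' --squeeze 20

```text
time: 2.72
ee_pos: [492.7, 177.1, 156.8]
tool_rot: [3.137, -0.145, -0.003]
wrist_force: [0.6, 0.6, 0.3]
finger_gap: 91.1
finger_force: 0.0
```

Emit:
apply_moves --steps '[0, 0, 0, 0, 0, 0, 55, 0, 0, 0, 0, 0, 0, 55, 0, 0, 0, 0, 0, 0, 55, 0, 0, 0, 0, 0, 0, 55, 0, 0, 0, 0, 0, 0, 55, 0, 0, 0, 0, 0, 0, 55]'

```text
time: 3.48
ee_pos: [493.5, 179.2, 158.3]
tool_rot: [-3.137, 0.142, -0.003]
wrist_force: [-0.8, 2.4, 6.6]
finger_gap: 60.1
finger_force: 20.0
```

Emit:
apply_moves --steps '[0, 0, 0.15, 0, 0, 0, 55, 0, 0, 0.25, 0, 0, 0, 55, 0.03, -0.15, 0.25, 0, 0, 0.2, 55, 0.03, -0.3, 0.25, 0, 0, 0.2, 55, 0.03, -0.45, 0.25, 0, 0, 0.2, 55, 0.03, -0.6, 0.25, 0, 0, 0.2, 55, 0.03, -0.75, 0.25, 0, 0, 0.2, 55, 0.03, -0.9, 0.25, 0, 0, 0.2, 55]' --squeeze 30

```text
time: 4.47
ee_pos: [503.6, -183.8, 256.6]
tool_rot: [-3.14, -0.104, 0.003]
wrist_force: [0.9, -0.3, -1.6]
finger_gap: 59.9
finger_force: 30.0
```

Emit:
apply_moves --steps '[0, -0.12, 0, 0, 0, 0, 55, 0, -0.12, 0, 0, 0, 0, 55, 0, -0.12, 0, 0, 0, 0, 55, 0, -0.12, 0, 0, 0, 0, 55]'

```text
time: 4.97
ee_pos: [504.8, -227.9, 257.0]
tool_rot: [-3.139, -0.108, 0.001]
wrist_force: [-0.0, 0.1, -2.4]
finger_gap: 59.9
finger_force: 30.0
```

```bash
python3 - <<'E'
from h import *
s=r.state();print(s['ee_pos'],s['tool_rot'],s['finger_gap'],s['wrist_force'])
im,d=viewer.snapshot('top');np.savez('top1.npz',im=im,d=d)
im2,d2=viewer.snapshot('scene');np.savez('scene1.npz',im=im2,d=d2)
P=cloud('top',d);Z=P[...,2]
m=np.zeros((400,640),bool);m[185:250,155:225]=1
m&=(Z>120)&(Z<148);print('low',m.sum(),np.nanmedian(Z[m]),rect('top',m,134))
a=cv2.resize(im[130:270,130:400],None,fx=2.9,fy=2.9,interpolation=cv2.INTER_CUBIC)[:300]
b=cv2.resize(im2[60:300,180:500],(783,587))[:,:][::1]
cv2.imwrite('pics/c1.png',np.vstack([a,cv2.resize(b,(783,290))])[:,:,::-1])
E
```

```text
[ 504.84197013 -227.9320835   257.0223411 ] [-3.13898229e+00 -1.08387465e-01  1.13640672e-03] 59.891658247272936 [-0.00500341  0.05915754 -2.37813708]
low 1026 133.71834728203123 (array([494.8, 174.9,  94.1,  64. ]), -9.2, array([193.63709677, 216.2016129 ]))
```

View pics/c1.png

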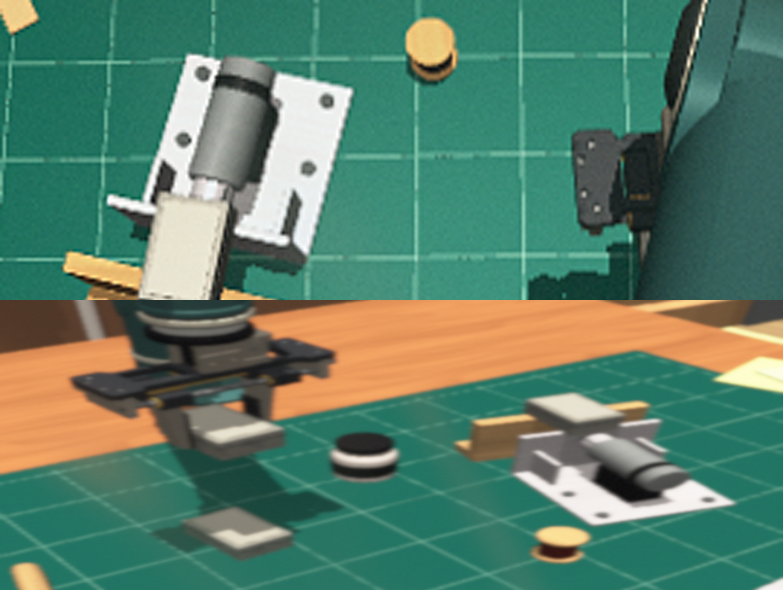

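The scene view shows the tin held level above tin_base at about (240,530) in the combined picture. The spool, jar and tin_low are in place. Next I lower it.

Emit:
apply_moves --steps '[0, 0, -0.15, 0, 0, 0, 55, 0, 0, -0.3, 0, 0, 0, 55, 0, 0, -0.42, 0, 0, 0, 55, 0, 0, -0.47, 0, 0, 0, 55, 0, 0, -0.485, 0, 0, 0, 55, 0, 0, -0.495, 0, 0, 0, 55, 0, 0, -0.495, 0, 0, 0, 55]'

```text
time: 5.95
ee_pos: [505.5, -229.8, 60.2]
tool_rot: [3.139, 0.105, 0.002]
wrist_force: [-0.2, -0.0, -2.4]
finger_gap: 60.1
finger_force: 30.0
```

Emit:
apply_moves --steps '[0, 0, -0.003, 0, 0, 0, 55, 0, 0, -0.003, 0, 0, 0, 55, 0, 0, -0.003, 0, 0, 0, 80, 0, 0, -0.003, 0, 0, 0, 80, 0, 0, -0.003, 0, 0, 0, 85, 0, 0, -0.003, 0, 0, 0, 85]'

```text
time: 6.7
ee_pos: [504.8, -229.7, 58.0]
tool_rot: [-3.14, -0.104, 0.0]
wrist_force: [0.4, -0.1, -0.9]
finger_gap: 85.3
finger_force: 0.0
```

Emit:
apply_moves --steps '[0, 0, 0.1, 0, 0, 0, 90, 0, 0, 0.25, 0, 0, 0, 90, 0, 0.15, 0.4, 0, 0, 0, 90, 0, 0.3, 0.45, 0, 0, 0, 90, 0, 0.45, 0.45, 0, 0, 0, 90, 0, 0.6, 0.45, 0, 0, 0, 90, 0, 0.6, 0.45, 0, 0, 0, 90]'

```text
time: 7.58
ee_pos: [504.5, 14.9, 238.7]
tool_rot: [-3.138, -0.115, -0.001]
wrist_force: [-0.4, -0.1, -0.3]
finger_gap: 89.8
finger_force: 0.0
```

```bash
python3 - <<'E'
from h import *
im,d=viewer.snapshot('top');np.savez('top2.npz',im=im,d=d)
P=cloud('top',d);Z=P[...,2]
for (u0,u1,v0,v1),lo,hi,z in(((335,395,185,250),60,85,70),((155,225,185,250),120,148,134)):
    m=np.zeros((400,640),bool);m[v0:v1,u0:u1]=1
    m&=(Z>lo)&(Z<hi);print(m.sum(),np.nanmedian(Z[m]),rect('top',m,z) if m.sum()>50 else '')
im2,d2=viewer.snapshot('scene')
cv2.imwrite('pics/c2.png',np.hstack([cv2.resize(im[170:270,320:420],(390,390)),cv2.resize(im2[200:300,220:320],(390,390))])[:,:,::-1])
E
```

```text
906 69.81195473490993 (array([ 504.7, -229.7,   93.4,   61.1]), 3.5, array([363.47863248, 215.5982906 ]))
842 133.8238070332817 (array([494.8, 175.3,  95. ,  61.2]), -7.9, array([191.23478261, 217.5826087 ]))
```

View pics/c2.png

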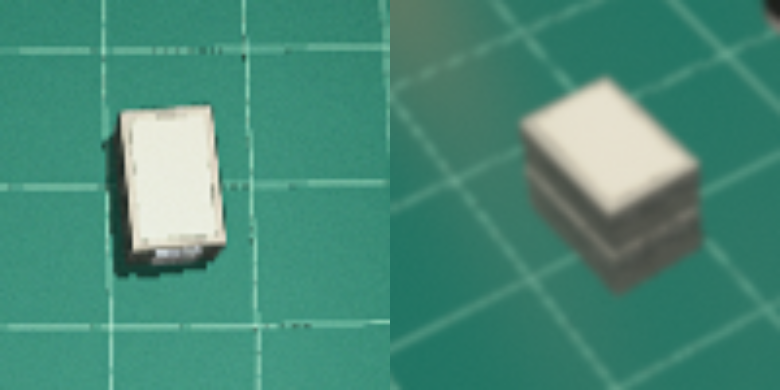

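The second tin sits squarely on tin_base, within about 1 mm and 0.3° by measurement. In the crop it is at (172,178). Now tin_low.

Emit:
apply_moves --steps '[-0.025, 0.15, 0, 0, 0, -0.285, 91, -0.025, 0.3, 0, 0, 0, -0.285, 91, -0.025, 0.4125, 0, 0, 0, -0.285, 91, -0.025, 0.4125, -0.05, 0, 0, -0.285, 91, -0.025, 0.4125, -0.17, 0, 0, -0.285, 91, -0.025, 0.4125, -0.25, 0, 0, -0.285, 91, -0.025, 0.4125, -0.29, 0, 0, -0.285, 91, -0.025, 0.4125, -0.29, 0, 0, -0.285, 91]' --squeeze 20

```text
time: 8.68
ee_pos: [494.9, 173.9, 121.3]
tool_rot: [3.131, -0.25, -0.003]
wrist_force: [0.2, 0.3, 0.9]
finger_gap: 90.8
finger_force: 0.0
```

Emit:
apply_moves --steps '[0, 0, 0, 0, 0, 0, 55, 0, 0, 0, 0, 0, 0, 55, 0, 0, 0, 0, 0, 0, 55, 0, 0, 0, 0, 0, 0, 55, 0, 0, 0, 0, 0, 0, 55, 0, 0, 0, 0, 0, 0, 55]'

```text
time: 9.43
ee_pos: [495.4, 175.8, 122.9]
tool_rot: [-3.131, 0.247, -0.002]
wrist_force: [0.2, 0.4, 5.7]
finger_gap: 60.1
finger_force: 20.0
```

Emit:
apply_moves --steps '[0, 0, 0.15, 0, 0, 0, 55, 0, 0, 0.28, 0, 0, 0, 55, 0.025, -0.15, 0.28, 0, 0, 0.28, 55, 0.025, -0.3, 0.28, 0, 0, 0.28, 55, 0.025, -0.45, 0.28, 0, 0, 0.28, 55, 0.025, -0.6, 0.28, 0, 0, 0.28, 55, 0.025, -0.75, 0.28, 0, 0, 0.28, 55, 0.025, -0.9, 0.28, 0, 0, 0.28, 55]' --squeeze 30

```text
time: 10.42
ee_pos: [503.7, -186.6, 233.4]
tool_rot: [-3.14, -0.098, 0.003]
wrist_force: [1.0, 0.3, -3.2]
finger_gap: 60.1
finger_force: 30.0
```

Emit:
apply_moves --steps '[0, -0.113, 0, 0, 0, 0, 55, 0, -0.113, 0, 0, 0, 0, 55, 0, -0.113, -0.05, 0, 0, 0, 55, 0, -0.113, -0.2, 0, 0, 0, 55, 0, -0.113, -0.3, 0, 0, 0, 55, 0, -0.113, -0.335, 0, 0, 0, 55, 0, -0.113, -0.348, 0, 0, 0, 55, 0, -0.113, -0.348, 0, 0, 0, 55]'

```text
time: 11.42
ee_pos: [505.7, -229.9, 95.9]
tool_rot: [3.139, 0.099, 0.003]
wrist_force: [-0.1, -0.1, -2.3]
finger_gap: 59.9
finger_force: 30.0
```

```bash
python3 - <<'E'
from h import *
s=r.state();print(s['ee_pos'],s['tool_rot'],s['wrist_force'])
im,d=viewer.snapshot('top');np.savez('top3.npz',im=im,d=d)
P=cloud('top',d)
u,v=130,150
cv2.imwrite('pics/c3.png',cv2.resize(im[130:270,130:330],(800,560),interpolation=cv2.INTER_CUBIC)[:,:,::-1])
Z=P[...,2];hsv=cv2.cvtColor(im,cv2.COLOR_RGB2HSV)
wood=(hsv[...,0]>8)&(hsv[...,0]<25)&(hsv[...,1]>90)
def blk(u0,u1,v0,v1):
    m=np.zeros((400,640),bool);m[v0:v1,u0:u1]=1;return m
m=blk(145,245,205,262)&wood&(Z>92)&(Z<107);print('board',m.sum(),rect('top',m,99))
m=blk(155,245,185,230)&(hsv[...,1]<70)&(Z>92)&(Z<107);print('upright',m.sum(),rect('top',m,99))
m=blk(185,230,140,192)&(Z>75)&(Z<115);print('motor',rect('top',m,90))
E
```

```text
[ 505.7054799  -229.90877716   95.94304567] [3.13937035e+00 9.85783113e-02 2.50294129e-03] [-0.12875592 -0.1348439  -2.30018444]
board 603 (array([470.2, 187.6, 201.2,  18.3]), 76.5, array([191.51785714, 229.11309524]))
upright 368 (array([528.4, 174.2, 160.5,   9.1]), 76.2, array([198.24031008, 205.40310078]))
motor (array([615.8, 149.4, 112.9,  51.8]), -13.6, array([209.54385965, 171.63157895]))
```

View pics/c3.png

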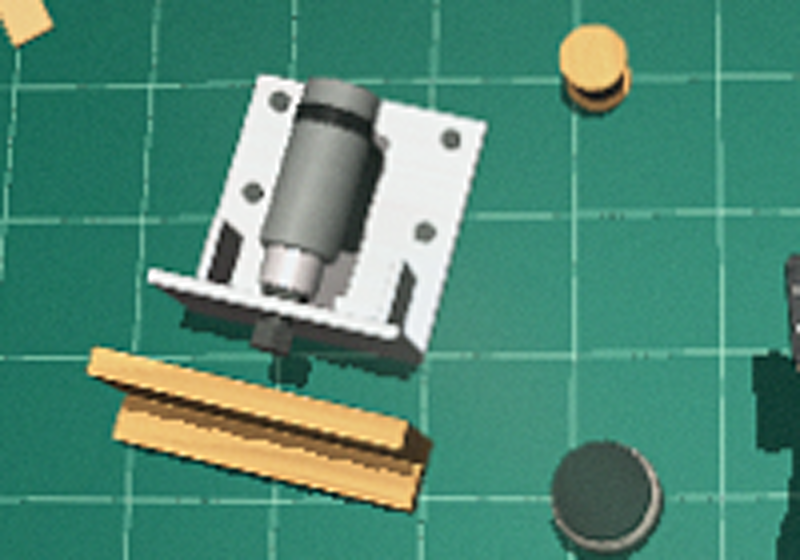

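The tin is poised over the stack. The bolt head is visible at crop (272,335), which is full-image (198,214), and the gap is clear. I place the tin, release it, and check.

Emit:
apply_moves --steps '[0, 0, -0.005, 0, 0, 0, 55, 0, 0, -0.005, 0, 0, 0, 55, 0, 0, -0.005, 0, 0, 0, 80, 0, 0, -0.005, 0, 0, 0, 85, 0, 0, -0.005, 0, 0, 0, 88, 0, 0, -0.005, 0, 0, 0, 88]'

```text
time: 12.22
ee_pos: [504.8, -229.9, 92.9]
tool_rot: [-3.14, -0.098, 0.0]
wrist_force: [-0.7, -0.1, -0.3]
finger_gap: 87.8
finger_force: 0.0
```

Emit:
apply_moves --steps '[0, 0, 0.1, 0, 0, 0, 90, 0, 0, 0.25, 0, 0, 0, 90, 0, 0.15, 0.4, 0, 0, 0, 90, 0, 0.3, 0.4, 0, 0, 0, 90, 0, 0.45, 0.4, 0, 0, 0, 90, 0, 0.55, 0.4, 0, 0, 0, 90, 0, 0.55, 0.4, 0, 0, 0, 90]'

```text
time: 13.1
ee_pos: [504.6, -5.2, 253.4]
tool_rot: [-3.138, -0.111, -0.001]
wrist_force: [-0.2, -0.4, -0.6]
finger_gap: 90.1
finger_force: 0.0
```

```bash
python3 - <<'E'
from h import *
im,d=viewer.snapshot('top');P=cloud('top',d);Z=P[...,2]
m=np.zeros((400,640),bool);m[185:250,335:395]=1
m&=(Z>95)&(Z<118);print('stack',m.sum(),np.nanmedian(Z[m]),rect('top',m,105))
o=np.load('top3.npz');im,d=o['im'],o['d'];P=cloud('top',d);Z=P[...,2]
a=np.deg2rad(-13.6);ex=np.array([np.cos(a),np.sin(a)]);ey=np.array([-ex[1],ex[0]])
q=(P[...,:2]-[510.5,178.2]);X=q@ex;Y=q@ey
m=np.zeros((400,640),bool);m[180:240,150:240]=1
h=m&(Z>70)&(Z<95)&(X>-25)&(X<10)
n,l,st,ce=cv2.connectedComponentsWithStats(h.astype(np.uint8))
for i in range(1,n):
    if st[i,4]>8:
        k=l==i;print('head',st[i],'X',X[k].min(),X[k].max(),'Y',Y[k].min(),Y[k].max(),np.median(Y[k]),'Z',np.median(Z[k]),Z[k].max())
m[:]=0;m[140:192,185:230]=1
k=m&(Z>93)&(Z<115);print('motor ridge Y',np.median(Y[k]),'X',X[k].min(),X[k].max())
cv2.imwrite('pics/c4.png',cv2.resize(im[195:235,178:218],(560,560),interpolation=cv2.INTER_CUBIC)[:,:,::-1])
E
```

```text
stack 958 104.96365549224254 (array([ 505.4, -229.7,   93.2,   61.2]), 3.4, array([365.06557377, 212.77868852]))
head [192 210  12   9  75] X -7.84453915427415 8.815854636839173 Y -12.03139426593259 15.28108552510417 -1.8486997002936985 Z 84.52752829806536 90.68533987130968
motor ridge Y -0.5651281852820051 X 54.395753760324794 163.6672694366314
```

View pics/c4.png

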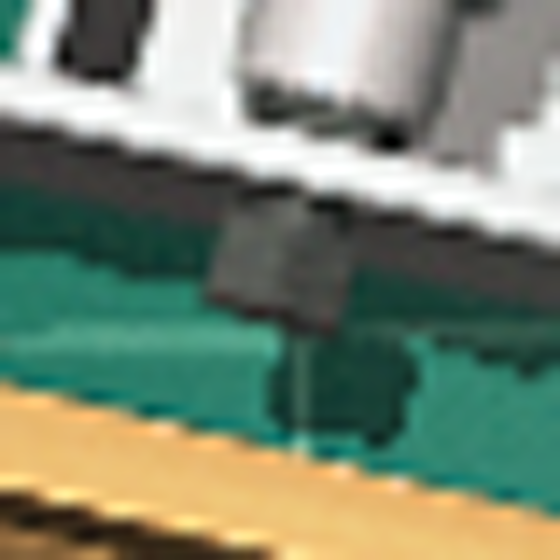

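The stack is square: top centre (505.4,-229.7), yaw 3.4°. In the crop the bolt head is at about (280,260), which confirms bolt_mid at about (510.5,178). Next I align over the gap.

Emit:
apply_moves --steps '[0.0025, 0.15, 0, 0, 0, -0.382, 90, 0.0025, 0.3, 0, 0, 0, -0.382, 90, 0.0025, 0.42, 0, 0, 0, -0.382, 90, 0.0025, 0.473, 0, 0, 0, -0.382, 90, 0.0025, 0.473, -0.1, 0, 0, -0.382, 90, 0.0025, 0.473, -0.2, 0, 0, -0.382, 90, 0.0025, 0.473, -0.25, 0, 0, -0.382, 90, 0.0025, 0.473, -0.25, 0, 0, -0.382, 90]' --squeeze 40

```text
time: 14.15
ee_pos: [505.4, 177.2, 151.2]
tool_rot: [3.117, -0.376, -0.005]
wrist_force: [-0.3, 0.3, 0.0]
finger_gap: 90.1
finger_force: 0.0
```

Emit:
apply_moves --steps '[0, 0, -0.05, 0, 0, 0, 90, 0, 0, -0.09, 0, 0, 0, 90, 0, 0, -0.13, 0, 0, 0, 90, 0, 0, -0.165, 0, 0, 0, 90, 0, 0, -0.195, 0, 0, 0, 90, 0, 0, -0.195, 0, 0, 0, 90]'

```text
time: 14.9
ee_pos: [505.2, 179.2, 73.9]
tool_rot: [3.119, -0.372, -0.003]
wrist_force: [-1.1, 0.6, -0.5]
finger_gap: 90.1
finger_force: 0.0
```

No contact on the way down. Now I close on the head.

Emit:
apply_moves --steps '[0, 0, 0, 0, 0, 0, 10, 0, 0, 0, 0, 0, 0, 10, 0, 0, 0, 0, 0, 0, 10, 0, 0, 0, 0, 0, 0, 10, 0, 0, 0, 0, 0, 0, 10, 0, 0, 0, 0, 0, 0, 10, 0, 0, 0, 0, 0, 0, 10, 0, 0, 0, 0, 0, 0, 10]'

```text
time: 15.9
ee_pos: [506.2, 181.0, 75.1]
tool_rot: [-3.117, 0.37, -0.002]
wrist_force: [0.9, 5.1, -2.1]
finger_gap: 23.8
finger_force: 40.0
```

Emit:
apply_moves --steps '[0, 0, 0, 0, 0, 0, 10, 0, 0, 0, 0, 0, 0, 10, 0, 0, 0, 0, 0, 0, 10, 0, 0, 0, 0, 0, 0, 10, 0, 0, 0, 0, 0, 0, 10, 0, 0, 0, 0, 0, 0, 10, 0, 0, 0, 0, 0, 0, 10, 0, 0, 0, 0, 0, 0, 10]'

```text
time: 16.9
ee_pos: [506.2, 180.9, 75.1]
tool_rot: [-3.117, 0.371, -0.002]
wrist_force: [1.3, 5.4, -2.3]
finger_gap: 23.8
finger_force: 40.0
```

```bash
python3 - <<'E'
from h import *
print(r.state()['finger_gap'],r.state()['finger_force']); print(r.finish_job())
E
```

```text
23.830421278996173 39.998660436831415
the job is handed in; nothing more can be done
None
```

I stacked both tins on tin_base in one column (top tin within about 1 mm of the base as measured, before the arm returned to the bracket) and handed in at 16.9 s while gripping the bolt head at 40 N; the opening held at 23.8 mm over the last second, so the bolt appears stopped, but no verdict came back.

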